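# Clamp a moulded disc on the spectrometer's sampling crystal

## Robot

A 6-joint arm with a two-finger parallel gripper is mounted at the origin on the work surface. World frame = base frame: x ahead of the robot, y to its left, z up, the work surface at z = 0. Lengths are in m, angles in rad, forces in N, time in s.
With the tool pointing down it reaches from about 0.375 to 0.9 m from the base axis. Payload 3.1 kg.
Tool frame: the origin (TCP) lies between the finger pads; the fingertips stand robot.tip_extent ahead of it and the grasp point (between the pads) lies 3 mm ahead of it (robot.tip_extent is the distance from the TCP to the fingertips, in m); z points along the fingers, x is the direction in which the jaws open and shut, and the axes are right-handed (so a half turn about z gives the same grasp; the last joint's range is limited). The gripper opens to 87 mm and grips with 3 to 60 N. Pads are 19 mm wide; open, the fingers measure 117 mm over their backs; the gripper's body (75 mm by 190 mm) begins 51 mm behind the grasp point.
Start: joints at [-0.178, 0.527, 1.433, -0, 1.181, -0.178], TCP at [0.625, 0, 0.245] pointing down, gripper open.
Joint ranges: [-3.08, 3.08], [-0.75, 2.2], [0.22, 2.44], [-1.43, 4.57], [0, 2.65], [-2.85, 2.85]. Speed limits (rad/s): [2.79, 2.79, 3.14, 3.14, 3.14, 3.14].

## Interface

Orientations are given as a unit quaternion [x, y, z, w].
In Python, from rig import robot, cams gives the robot as it stands.
- The arm moves only by the tool carry_out, never from a script. Its argument "steps" is a list of rows, each a list of 3 entries, a list of its own where there are three numbers: the shift along the world's x, y, z in cm, then the turn about the world's z in degrees, then the closure, from 0 (fully open) to 1 (shut). In form: [[[dx, dy, dz], spin, fingers], ...]. A call has 1 to 10 rows; each row shifts and turns the pose as measured when the row begins; what a row does not reach is not made up. A row lasts 1/10 s, in which the tool goes at most 50 mm and 8.59 degrees, less where a joint would pass 70% of its speed; a pose out of reach is approached as far as the arm can. A call with a gripper value outside its range is refused whole. The fingers move at their own pace and stop on an object; "squeeze" is the grip in N (left out, the last holds). Time passes only in rows, so rows that do not move let the fingers close. It gives the time, the measured TCP pose, the force and the opening at its end, in the units of the state.
- robot.get_obs(): the state, without advancing time (a new reading comes with each control period).
- cams.camera(name): name is "scene" or "side" or "wrist"; returns a dict with "pixels" (420x560x3 uint8, red, green, blue), "fx", "fy", "cx", "cy" (pixels), "k1" (the pictures are not rectified: a ray, as slopes to the right and down, at radius r is drawn at 1 + k1 r^2 times it, then the intrinsics apply), "eye" and "rotation" of the camera in the world. Camera axes: x right, y up, looking along -z (the intrinsics and any distortion apply to the point x, -y, -z); pixel columns grow to the right and rows downward; lengths in m; the calibration is good to about 2 mm. A picture is of the moment at which its call begins. There is no depth.
- robot.hand_in(): hands the job in, once; it reports no verdict.
The state is a dict: "time": time; "q": joint angles; "joint_velocities": joint speeds; "joint_torque": joint torques, N m; "position": TCP position; "tool_rot": TCP orientation; "ft_force": force on the tool from outside, world axes, zero at the start; "moment": the same for the moment, N m; "grip_width": finger opening in m.
Only numpy, scipy, OpenCV 4.12 (cv2) and the standard library are available. Lean on these libraries where they do the work, as an engineer would, in place of code of your own. Each camera call takes 0.05 s, during which the arm holds its last target. There are 200 camera calls.

## Task

Lay the round plastic disc from the tray flat and centred on the spectrometer's crystal, swing the clamp arm over it as far as it goes, and turn the clamp knob clockwise until you feel its slip clutch let go. Stop as soon as it slips, do not wind on, and let go, leaving the disc clamped. Be gentle with the crystal and leave the other things alone.

Things in the scene. Friction and masses are not known exactly. Their poses are not given: they have to be found in the camera images.
- disc_center (a point): centre of the round grey moulded plastic disc to be measured, 30 mm in diameter and 12 mm thick, about 15 g, loose, lying flat on the steel tray; this point is half-way up (6 mm above its underside), z is the disc's axis
- ftir: fixed spectrometer, a white box 260 mm deep (its x), 340 mm wide (its y) with a flat top deck 110 mm above the bench; origin at the centre of its underside, x to its back, y to its left, z up. On the deck: the crystal plate in the middle and the clamp's post
- crystal (a point): centre of the upper face of the crystal plate: a flat round steel plate, 72 mm in diameter, standing 4 mm proud of the deck (so 114 mm above the bench), with a 9 mm glassy window in its middle. The disc goes here. Same axes as the spectrometer
- clamp: aluminium swing arm of the clamp, 28 mm wide, 16 mm thick (round ends 38 mm wide), 90 mm from pivot axis to knob axis. Origin on the vertical pivot axis, at the arm's underside, 150 mm above the bench; its x points along the arm to the knob. It starts swung aside, pointing roughly to the spectrometer's front (-x)
- pivot (a point): point on the arm's pivot axis, on top of the post, 90 mm from the crystal on its -y side. The arm swings level about it, clockwise from above by 1.3 to 1.7 rad, on a stiff hinge (2 to 3 N at the knob), stays where it is left, and stops dead when it points along the spectrometer's +y, the knob right above the crystal
- knob_axis (a point): point on the axis of the clamp knob, half-way up the knob, carried by the arm (does not turn with the knob). The knob is a round black ribbed cylinder, 37 mm in diameter and 28 mm high, standing on an 18 mm wide, 14 mm high neck on the arm's outer end: arm's top 166 mm, this point 196 mm, knob's top 210 mm above the bench
- knob_top (a point): centre of the knob's top face. The knob turns endlessly without rising; clockwise from above drives the tip down, how far is not known (several grasps may be needed). It takes about 0.18 N m while the tip runs free, more once the tip bears, and stays level at about 0.33 N m when the slip clutch lets go. Its hub is springy, 1.5 N m per rad (0.2 rad at slip). The thread holds when released
- tip_axis (a point): point on the knob's axis, level with the arm's underside. Below it sticks out a steel pressure tip 12 mm in diameter that does not turn; it passes 1 to 7 mm above the top of the disc lying flat on the crystal, and presses it with some 60 N when the clutch slips
- plaque_center (a point): bystander: centre of a square grey plastic plaque, 30 x 30 x 10 mm, on the tray
- bar_center (a point): bystander: centre of a grey plastic bar, 12 x 44 x 12 mm, on the tray
- tray: flat steel specimen tray, 220 (its x) x 70 x 6 mm, fixed on the bench, origin at the centre of its underside; three specimens lie on it in a row 70 mm apart
- wash: bystander: white plastic wash bottle, 60 mm in diameter, 160 mm high, origin at its underside
- jar: bystander: brown glass jar, 56 mm in diameter, 75 mm high, origin at its underside
Things that resemble listed ones, but are neither listed nor needed, are in the scene too. What is shaped like the part that bears disc_center but black or purple is not meant.

How it is judged:
On the way, in this order (a step that is already met when the one before it is completed fails the run):
1. the disc lies flat on the crystal plate, let go, its centre within 6 mm of the crystal's (horizontal distance between disc_center and crystal below 0.006 m and z of disc_center in the frame of crystal below 0.009 m and angle between disc_center's own z axis and vertical below 0.06 rad and contact force between the fingers and disc below 0.1 N), for 0.2 s.
2. the arm is swung over against its stop, the knob's axis within 5 mm of the crystal's centre (horizontal distance between knob_axis and crystal below 0.005 m), for 0.1 s.
3. the tip presses the disc with more than 40 N and the clutch has slipped (contact force between clamp and disc above 40 N and value of joint clutch above 0.06 rad), for 0.1 s.
At the end, for the whole second after the job is handed in: The disc lies flat on the crystal within 6 mm of its centre, the arm is over it (knob axis within 5 mm of the crystal's centre), the tip presses it with more than 35 N, and the clutch has slipped by 0.06 to 0.9 rad in all (contact force between clamp and disc above 35 N and value of joint clutch between 0.06 and 0.9 rad and horizontal distance between knob_axis and crystal below 0.005 m and horizontal distance between disc_center and crystal below 0.006 m and z of disc_center in the frame of crystal below 0.009 m and angle between disc_center's own z axis and vertical below 0.06 rad); the robot touches nothing.
It fails at once if the knob is wound on more than 0.9 rad past the point where the clutch lets go (value of joint clutch above 0.9 rad).
It fails at once if the disc is pressed on the crystal with more than 90 N (contact force between disc and plate above 90 N).
It fails at once if a bystander is moved by more than 15 mm (distance of any of plaque_center, bar_center, wash, jar from where it was at the start of the episode above 0.015 m).
It also fails if it takes over 72 s, if anything falls off the work surface, if the arm or the gripper's body presses on something with over 40 N, if the wrist force passes 120 N, or if a joint passes its speed limit or range.

## Working session

There is one attempt and no reset: what is moved stays moved. The work goes in short steps, Python scripts to look and compute and a tool call to move; the robot and the scene stay as the last step left them, time stands still between calls to the robot, and variables do not carry over. Pictures are saved under pics/ and viewed, about 8 in all and at most 12, crops included, and the job is handed in when it is done.

Besides the shell and the picture viewer there is one more tool, called after "Emit:" as name(argument=value, ...), one argument or row to a line, values as JSON. carry_out: Moves the arm, as the interface text tells. Its arguments: {"type":"object","properties":{"steps":{"type":"array"},"squeeze":{"type":"number"}},"required":["steps"]}

```bash
mkdir -p pics; ls; python3 - <<'E'
from rig import robot,cams
import cv2
print(robot.get_obs(), robot.tip_extent)
for n in ["scene","side"]:
    c=cams.camera(n); cv2.imwrite(f"pics/{n}0.png",c["pixels"][:,:,::-1]); print(n,{k:v for k,v in c.items() if k!="pixels"})
E
```

```text
pics
{'time': 0.0, 'q': array([-1.78526397e-01,  5.28473357e-01,  1.43391951e+00,  3.89613858e-06,
        1.18137847e+00, -1.78525765e-01]), 'joint_velocities': array([ 1.74944708e-03, -1.19972116e-03,  5.10772254e-04, -8.30676254e-04,
        9.55101374e-05, -2.60019581e-04]), 'joint_torque': array([-5.45745443e-04, -4.40045428e+01, -1.76593530e+01,  6.32597599e-02,
        5.83207863e-02, -1.53719384e-04]), 'position': array([6.24309021e-01, 1.38689397e-04, 2.43561688e-01]), 'tool_rot': array([ 9.99999407e-01, -1.05758131e-06, -1.07171069e-03, -1.95217709e-04]), 'ft_force': array([ 0.0616262 , -0.23518795,  1.01506581]), 'moment': array([0.03015327, 0.00307776, 0.01887269]), 'grip_width': 0.08691975648509052} 0.022
scene {'fx': 425.24502341428627, 'fy': 425.24502341428627, 'cx': 274.81143494873163, 'cy': 209.4772225782804, 'k1': -0.019533513395739943, 'eye': array([0.80499434, 0.54491333, 0.8978475 ]), 'rotation': array([0.07903908, 0.32798286, 0.91588647, 0.21755926])}
side {'fx': 513.1898497684641, 'fy': 513.1898497684641, 'cx': 279.108534289166, 'cy': 213.26596281323452, 'k1': -0.011830712237299928, 'eye': array([-0.13049995,  0.67342386,  1.36407123]), 'rotation': array([-0.11614322,  0.30518268,  0.88064349, -0.34328025])}
```

View pics/scene0.png

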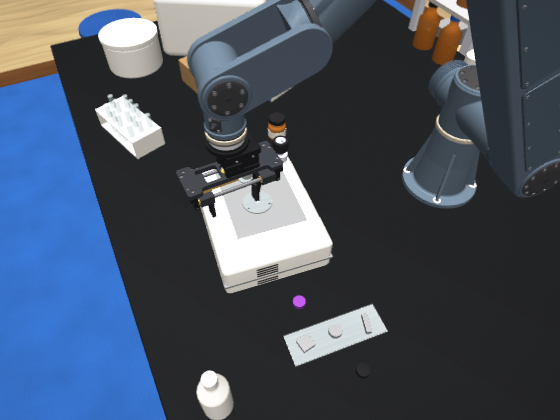

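View pics/side0.png

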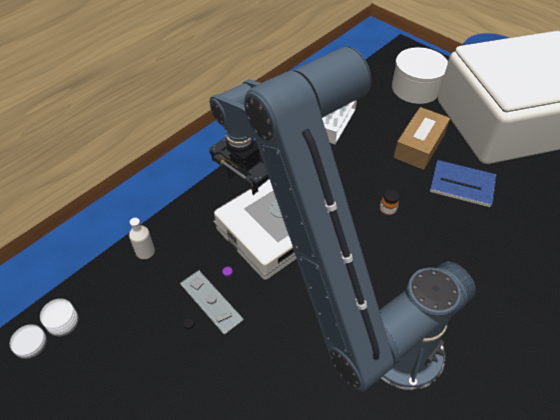

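The scene view shows the disc in the middle of the tray at (335,331), between the plaque (306,344) and the bar (367,322). The crystal is near (257,203), and the clamp is hidden behind the gripper. The side view shows the disc at (211,300).

```bash
cat > h.py <<'E'
import numpy as np, cv2
from scipy.spatial.transform import Rotation as R
from rig import robot,cams
def K(c): return np.array([[c["fx"],0,c["cx"]],[0,c["fy"],c["cy"]],[0,0,1]]), np.array([c["k1"],0,0,0,0])
def px2w(c,uv,z):
    k,d=K(c); p=cv2.undistortPoints(np.array(uv,float).reshape(-1,1,2),k,d)[:,0]
    r=R.from_quat(c["rotation"]).apply(np.c_[p[:,0],-p[:,1],-np.ones(len(p))])
    return c["eye"]+r*((z-c["eye"][2])/r[:,2])[:,None]
def w2px(c,P):
    k,d=K(c); q=R.from_quat(c["rotation"]).inv().apply(np.atleast_2d(P)-c["eye"])*[1,-1,-1]
    return cv2.projectPoints(q.reshape(-1,1,3),np.zeros(3),np.zeros(3),k,d)[0][:,0]
def snap(n,f,s=1):
    c=cams.camera(n); im=c["pixels"][:,:,::-1]
    cv2.imwrite(f"pics/{f}.png",cv2.resize(im,None,fx=s,fy=s)); return c
E
python3 - <<'E'
from h import *
c=cams.camera("scene"); np.set_printoptions(precision=4,suppress=True)
print(px2w(c,[[335,330],[306,343],[366,321]],.018),px2w(c,[[257,203]],.114))
print("spec top-front corners",px2w(c,[[222,277],[330,250]],.11))
print("knob?",px2w(c,[[281,145]],.21))
s=cams.camera("side"); print(px2w(s,[[211,299]],.018), px2w(s,[[277,211]],.114))
w=cams.camera("wrist");print({k:v for k,v in w.items() if k!="pixels"}); 
E
```

```text
[[0.5134 0.2617 0.018 ]
 [0.5841 0.2588 0.018 ]
 [0.4411 0.2748 0.018 ]] [[ 0.5426 -0.0673  0.114 ]]
spec top-front corners [[0.6955 0.0825 0.11  ]
 [0.4545 0.1266 0.11  ]]
knob? [[ 0.4457 -0.1313  0.21  ]]
[[0.5085 0.2631 0.018 ]] [[ 0.5383 -0.0561  0.114 ]]
{'fx': 316.835774426969, 'fy': 316.835774426969, 'cx': 277.075804083121, 'cy': 208.87924270470785, 'k1': -0.06641456463553838, 'eye': array([0.6253, 0.0806, 0.3847]), 'rotation': array([-0.1472,  0.0004,  0.0004,  0.9891])}
```

Emit:
carry_out(
  steps=[
    [[-1.1,3,0],8.5,0],
    [[-1.2,3,0],8.5,0],
    [[-1.2,3,0],8.5,0],
    [[-1.2,3,0],8.5,0],
    [[-1.2,3,0],8.5,0],
    [[-1.2,3,0],8.5,0],
    [[-1.2,3,0],8.5,0],
    [[-1.2,3,0],8.5,0],
    [[-1.0,2,-2],8.5,0],
    [[0,0,-2],8,0],
  ],
)

```text
time: 1.25
position: [0.5172, 0.2683, 0.2052]
tool_rot: [0.731, 0.683, 0.004, 0.001]
ft_force: [0.3, -0.5, -0.1]
grip_width: 0.0869
```

```bash
python3 - <<'E'
from h import *
o=robot.get_obs();print(o["position"],o["tool_rot"],o["q"],o["time"])
snap("wrist","w1");c=snap("scene","s1")
E
```

```text
[0.51724006 0.26832523 0.20517185] [7.30673008e-01 6.82714112e-01 4.23932441e-03 6.52259443e-04] [ 0.28557048  0.51569952  1.58739119  0.00308278  1.03034302 -1.21896348] 1.25
```

View pics/w1.png

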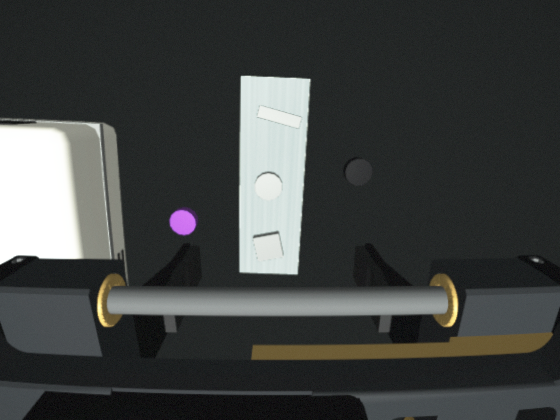

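View pics/s1.png

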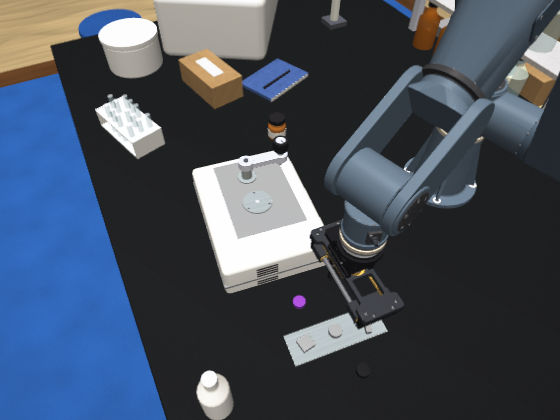

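The wrist view shows the disc at (268,185) on the tray, with the bar at (279,117) and the plaque at (268,247). The scene view now shows the clamp: pivot ~(246,162), knob ~(280,144), crystal (257,202), and the jar (277,128) behind the knob.

```bash
python3 - <<'E'
from h import *
np.set_printoptions(precision=4,suppress=True)
w=cams.camera("wrist")
print("disc",px2w(w,[[268,184.5]],.018),"tray corners",px2w(w,[[241,76],[310,79],[239,272],[298,274]],.006))
print("bar,plaque",px2w(w,[[279,117],[268,246]],.018))
c=cams.camera("scene"); 
print("disc",px2w(c,[[335,330]],.018),"crystal",px2w(c,[[257,202]],.114),"pivot",px2w(c,[[246,161]],.166),"knobtop",px2w(c,[[280,141]],.21),"jar top",px2w(c,[[277,119]],.075))
print("deck corners",px2w(c,[[222,277],[327,250],[196,178],[271,157]],.11))
im=c["pixels"][90:240,180:340,::-1]; cv2.imwrite("pics/crop.png",cv2.resize(im,None,fx=4,fy=4,interpolation=2))
E
```

```text
disc [[0.5092 0.2578 0.018 ]] tray corners [[0.3991 0.2395 0.006 ]
 [0.4071 0.3081 0.006 ]
 [0.6154 0.2139 0.006 ]
 [0.6234 0.2839 0.006 ]]
bar,plaque [[0.4416 0.2744 0.018 ]
 [0.5791 0.2519 0.018 ]]
disc [[0.5134 0.2617 0.018 ]] crystal [[ 0.5412 -0.0702  0.114 ]] pivot [[ 0.5264 -0.1614  0.166 ]] knobtop [[ 0.4413 -0.1451  0.21  ]] jar top [[ 0.3324 -0.3735  0.075 ]]
deck corners [[ 0.6955  0.0825  0.11  ]
 [ 0.4605  0.1236  0.11  ]
 [ 0.6448 -0.2162  0.11  ]
 [ 0.4391 -0.1994  0.11  ]]
```

View pics/crop.png

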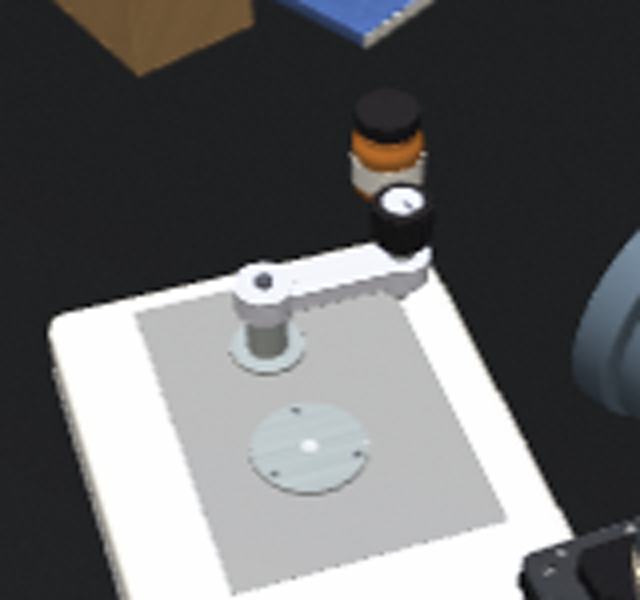

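Emit:
carry_out(
  steps=[
    [[-0.6,-0.7,-4],-3,0],
    [[0,0,-4],0,0],
    [[0,0,-2],0,0],
    [[0,0,0],0,0],
  ],
)

```text
time: 1.85
position: [0.5203, 0.257, 0.109]
tool_rot: [0.758, 0.652, 0.011, 0.005]
ft_force: [-0.7, 1.4, -0.0]
grip_width: 0.0867
```

```bash
python3 - <<'E'
from h import *
np.set_printoptions(precision=4,suppress=True)
w=cams.camera("wrist"); o=robot.get_obs(); print(o["position"],o["tool_rot"])
print(w2px(w,[[.5105,.26,.018]]))
g=cv2.cvtColor(w["pixels"],cv2.COLOR_RGB2GRAY)
cv2.imwrite("pics/w2.png",w["pixels"][:,:,::-1])
E
```

```text
[0.5213 0.2574 0.1103] [0.7581 0.6521 0.012  0.0053]
[[277.2701 205.2457]]
```

View pics/w2.png

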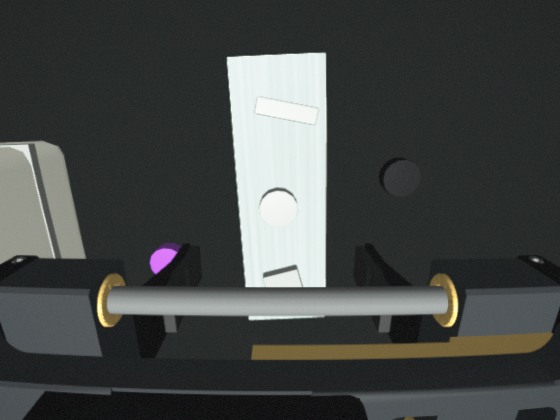

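Emit:
carry_out(
  steps=[
    [[-0.6,0.1,-1.5],0,0],
    [[-0.5,0.1,-2],0,0],
    [[0,0,-2],0,0],
    [[0,0,0],0,0],
  ],
)

```text
time: 2.3
position: [0.5188, 0.2598, 0.0629]
tool_rot: [0.761, 0.649, 0.02, 0.009]
ft_force: [-1.2, -0.5, 0.2]
grip_width: 0.0868
```

```bash
python3 - <<'E'
from h import *
np.set_printoptions(precision=4,suppress=True)
o=robot.get_obs(); print(o["position"],o["tool_rot"],R.from_quat(o["tool_rot"]).as_matrix())
E
```

```text
[0.5188 0.2598 0.0629] [0.7607 0.6487 0.0204 0.0092] [[ 0.1574  0.9866  0.043 ]
 [ 0.9873 -0.1581  0.0124]
 [ 0.019   0.0405 -0.999 ]]
```

Emit:
carry_out(
  steps=[
    [[-0.6,0,0],0,0],
    [[-0.6,0,0],0,0],
    [[0,0,0],0,0],
  ],
)

```text
time: 2.6
position: [0.5096, 0.2603, 0.0679]
tool_rot: [0.761, 0.648, 0.024, 0.011]
ft_force: [-1.0, 0.2, -0.2]
grip_width: 0.0873
```

Emit:
carry_out(
  steps=[
    [[0,0,-1.2],0,0],
    [[0,0,0],0,0],
    [[0,0,0],0,0],
  ],
)

```text
time: 2.9
position: [0.5107, 0.2608, 0.057]
tool_rot: [0.761, 0.648, 0.026, 0.012]
ft_force: [-0.2, -0.4, -0.5]
grip_width: 0.0871
```

Emit:
carry_out(
  steps=[
    [[-0.2,0,-1.3],0,0],
    [[-0.2,0,-1.2],0,0],
    [[0,0,0],0,0],
    [[0,0,0],0,0],
  ],
)

```text
time: 3.3
position: [0.506, 0.2606, 0.0288]
tool_rot: [0.761, 0.648, 0.025, 0.011]
ft_force: [0.5, 0.6, 0.1]
grip_width: 0.0871
```

Emit:
carry_out(
  steps=[
    [[0.4,0,0.2],0,0],
    [[0,0,0],0,0],
  ],
)

```text
time: 3.5
position: [0.5102, 0.2606, 0.0305]
tool_rot: [0.761, 0.648, 0.025, 0.011]
ft_force: [0.6, 0.3, 0.0]
grip_width: 0.0869
```

Emit:
carry_out(
  steps=[
    [[0,0,0],0,1],
    [[0,0,0],0,1],
    [[0,0,0],0,1],
    [[0,0,0],0,1],
    [[0,0,0],0,1],
    [[0,0,0],0,1],
  ],
  squeeze=12,
)

```text
time: 4.1
position: [0.5111, 0.2608, 0.0318]
tool_rot: [0.761, 0.648, 0.026, 0.012]
ft_force: [-0.7, -0.6, 0.0]
grip_width: 0.0468
```

Emit:
carry_out(
  steps=[
    [[0,0,-0.1],0,1],
    [[0,0,0],0,1],
    [[0,0,0],0,1],
    [[0,0,0],0,1],
    [[0,0,0],0,1],
  ],
)

```text
time: 4.6
position: [0.5111, 0.2608, 0.0307]
tool_rot: [0.761, 0.648, 0.026, 0.012]
ft_force: [0.5, 0.2, 0.3]
grip_width: 0.0295
```

Emit:
carry_out(
  steps=[
    [[0,0,2],0,1],
    [[0,0,3],0,1],
    [[0,0,4],0,1],
    [[0,0,4],0,1],
    [[0.4,-2,3],0,1],
    [[0.5,-4,0],0,1],
    [[0.5,-4,0],0,1],
    [[0.5,-4,0],0,1],
    [[0.5,-4,0],0,1],
    [[0,-1,0],0,1],
  ],
)

```text
time: 5.6
position: [0.5341, 0.0662, 0.1975]
tool_rot: [0.759, 0.65, 0.027, 0.014]
ft_force: [0.7, -0.1, 0.2]
grip_width: 0.0295
```

Emit:
carry_out(
  steps=[
    [[0.2,-4,0],0,1],
    [[0.2,-4,0],0,1],
    [[0.1,-3,0],0,1],
    [[0,-1,-1],0,1],
    [[0,0,-1],0,1],
    [[0,0,0],0,1],
  ],
)

```text
time: 6.2
position: [0.5376, -0.0564, 0.1756]
tool_rot: [0.76, 0.649, 0.027, 0.012]
ft_force: [-0.4, -0.0, 0.2]
grip_width: 0.0295
```

```bash
python3 - <<'E'
from h import *
np.set_printoptions(precision=4,suppress=True)
o=robot.get_obs(); print(o["position"],R.from_quat(o["tool_rot"]).as_matrix()[:,2],o["q"])
w=snap("wrist","w3"); print("proj crystal",w2px(w,[[.5412,-.0702,.114]]))
E
```

```text
[ 0.5376 -0.0564  0.1756] [ 0.0571  0.0174 -0.9982] [-0.3301  0.493   1.7518  0.0466  0.8489 -1.7744]
proj crystal [[255.1255 237.4404]]
```

View pics/w3.png

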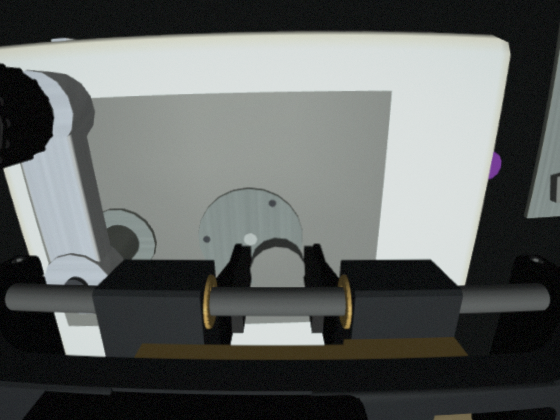

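The wrist view shows the disc gripped at ~(277,262). The crystal window is at (250,240), about 5 px left of the predicted (255,237). The clamp arm and knob are at the left, clear of the gripper.

```bash
python3 - <<'E'
from h import *
np.set_printoptions(precision=4,suppress=True)
w=cams.camera("wrist")
o=robot.get_obs(); p=o["position"]; a=R.from_quat(o["tool_rot"]).as_matrix()[:,2]
print("crystal",px2w(w,[[250,240]],.114), "grip pt 18mm ahead",p+.018*a, "its px",w2px(w,[p+.018*a+[0,0,.006]]))
E
```

```text
crystal [[ 0.543  -0.0739  0.114 ]] grip pt 18mm ahead [ 0.5393 -0.0557  0.1586] its px [[277.0929 269.9016]]
```

Emit:
carry_out(
  steps=[
    [[0.2,-0.8,0],0,1],
    [[0.2,-0.8,0],0,1],
    [[0,0,-1.2],0,1],
    [[0,0,-1.2],0,1],
    [[0,0,0],0,1],
  ],
)

```text
time: 6.8
position: [0.5435, -0.0702, 0.1519]
tool_rot: [0.758, 0.652, 0.029, 0.014]
ft_force: [-0.9, -0.4, -0.8]
grip_width: 0.0298
```

```bash
python3 - <<'E'
from h import *
np.set_printoptions(precision=4,suppress=True)
w=snap("wrist","w4");s=snap("scene","s4")
o=robot.get_obs(); p=o["position"]; a=R.from_quat(o["tool_rot"]).as_matrix()[:,2]; print(p,a)
print(w2px(w,[[.542,-.072,.114]]))
im=np.hstack([cv2.resize(w["pixels"][120:330,120:420],None,fx=1.33,fy=1.33),cv2.resize(s["pixels"][130:260,200:330],(400,279))])
cv2.imwrite("pics/m4.png",im[:,:,::-1]) if im.shape[0] else 0
E
```

```text
[ 0.5442 -0.0704  0.153 ] [ 0.0629  0.016  -0.9979]
[[271.7403 243.3294]]
```

View pics/m4.png

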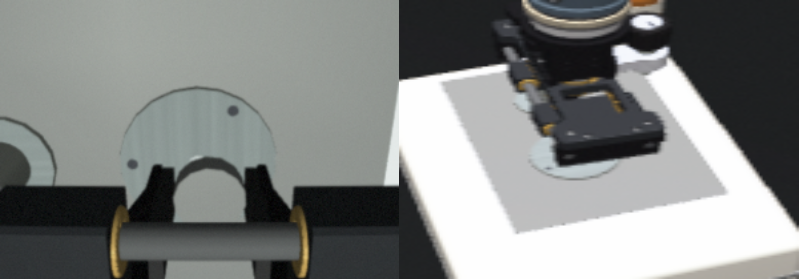

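Emit:
carry_out(
  steps=[
    [[-0.2,-0.2,-0.5],0,1],
    [[0,0,-0.5],0,1],
    [[0,0,0],0,1],
  ],
)

```text
time: 7.2
position: [0.5425, -0.0727, 0.143]
tool_rot: [0.758, 0.652, 0.03, 0.015]
ft_force: [0.1, 0.3, -0.3]
grip_width: 0.0293
```

Emit:
carry_out(
  steps=[
    [[0,0,-0.2],0,1],
    [[0,0,-0.1],0,1],
    [[0,0,0],0,1],
  ],
)

```text
time: 7.5
position: [0.5426, -0.0727, 0.1399]
tool_rot: [0.758, 0.652, 0.03, 0.015]
ft_force: [-0.2, 0.9, 1.2]
grip_width: 0.0289
```

Emit:
carry_out(
  steps=[
    [[0,0,-0.1],0,1],
    [[0,0,0],0,1],
  ],
)

```text
time: 7.7
position: [0.5428, -0.0727, 0.139]
tool_rot: [0.758, 0.652, 0.03, 0.016]
ft_force: [0.4, 0.3, -1.4]
grip_width: 0.0292
```

Emit:
carry_out(
  steps=[
    [[0,0,-0.1],0,1],
    [[0,0,0],0,1],
  ],
)

```text
time: 7.9
position: [0.5431, -0.0728, 0.1388]
tool_rot: [0.757, 0.652, 0.03, 0.016]
ft_force: [0.1, 0.4, 0.7]
grip_width: 0.0294
```

Emit:
carry_out(
  steps=[
    [[0,0,0],0,0.6],
    [[0,0,0],0,0.55],
    [[0,0,0],0,0.4],
    [[0,0,0],0,0.4],
    [[0,0,0],0,0.4],
  ],
)

```text
time: 8.4
position: [0.5431, -0.0728, 0.1386]
tool_rot: [0.757, 0.652, 0.03, 0.016]
ft_force: [-0.1, 0.1, 0.1]
grip_width: 0.0501
```

Emit:
carry_out(
  steps=[
    [[0,0,1],0,0.4],
    [[0,0,3],0,0.4],
    [[0,0,4],0,0.4],
    [[0,0,4],0,0.4],
    [[-1.5,-2,1],0,0.4],
    [[-1.5,-2,0],0,0.4],
    [[-1,-2,0],0,0.4],
    [[0,0,0],0,0.4],
  ],
)

```text
time: 9.2
position: [0.5017, -0.1338, 0.2793]
tool_rot: [0.757, 0.653, 0.031, 0.019]
ft_force: [0.0, -0.7, 0.7]
grip_width: 0.0521
```

```bash
python3 - <<'E'
from h import *
np.set_printoptions(precision=4,suppress=True)
o=robot.get_obs(); p=o["position"]; print(p,R.from_quat(o["tool_rot"]).as_matrix()[:,2],o["q"])
w=snap("wrist","w5");s=snap("scene","s5")
print(w2px(w,[[.4413,-.1451,.21]]),w2px(s,[[.542,-.072,.126]]))
im=np.hstack([cv2.resize(w["pixels"],(480,360)),cv2.resize(s["pixels"][120:240,200:300],(300,360),interpolation=2)])
cv2.imwrite("pics/m5.png",im[:,:,::-1])
E
```

```text
[ 0.5017 -0.1338  0.2793] [ 0.0711  0.0114 -0.9974] [-0.5008  0.3169  1.6967  0.0503  1.0715 -1.9477]
[[242.9479 140.5246]] [[256.2303 198.3603]]
```

View pics/m5.png

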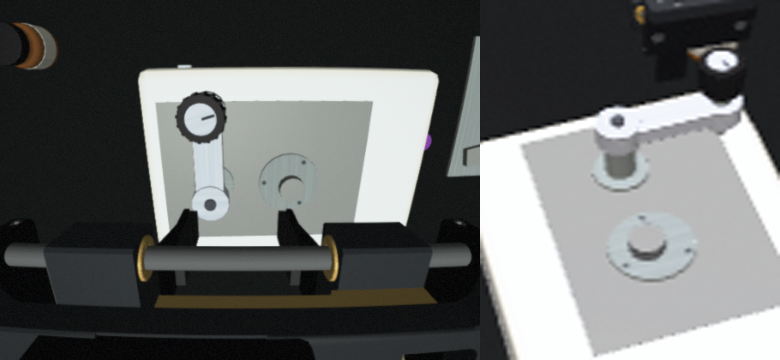

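The wrist view shows the knob top at ~(234,139), pivot ~(245,239), the plate and the disc on it at ~(340,220), flat and apparently near the centre. The scene view shows the disc on the plate too.

```bash
python3 - <<'E'
from h import *
np.set_printoptions(precision=4,suppress=True)
w=cams.camera("wrist");s=cams.camera("scene")
print("knob",px2w(w,[[234.5,139]],.21),"pivot",px2w(w,[[245,239]],.166))
print("disc",px2w(w,[[340.5,219.5]],.126),px2w(s,[[255.5,199.5]],.126))
print("plate",px2w(w,[[336.6,212.5]],.114),px2w(s,[[257.3,201.8]],.114))
# expected outlines for candidate plate/disc: plate rim points, saved as overlay
t=np.linspace(0,2*np.pi,40)
def circ(c,xy,z,r): return w2px(c,np.c_[xy[0]+r*np.cos(t),xy[1]+r*np.sin(t),0*t+z])
for c,n,d,pl in ((w,"w",px2w(w,[[340.5,219.5]],.126)[0],px2w(w,[[336.6,212.5]],.114)[0]),(s,"s",px2w(s,[[255.5,199.5]],.126)[0],px2w(s,[[257.3,201.8]],.114)[0])):
    f=8; ctr=w2px(c,[pl])[0].astype(int); h=25 if n=="s" else 42; f=390/(2*h)
    im=c["pixels"][ctr[1]-h:ctr[1]+h,ctr[0]-h:ctr[0]+h,::-1]; im=cv2.resize(im,(390,390),interpolation=2)
    for P in (circ(c,d,.126,.015),circ(c,pl,.114,.036)):
        q=((P-ctr+h+.5)*f).astype(np.int32); cv2.polylines(im,[q.reshape(-1,1,2)],True,(0,0,255),1)
    globals()["I"+n]=im
cv2.imwrite("pics/m6.png",np.hstack([Iw,Is]))
E
```

```text
knob [[ 0.4401 -0.1484  0.21  ]] pivot [[ 0.5315 -0.1614  0.166 ]]
disc [[ 0.5441 -0.0704  0.126 ]] [[ 0.5451 -0.0695  0.126 ]]
plate [[ 0.5412 -0.0717  0.114 ]] [[ 0.5403 -0.0704  0.114 ]]
```

View pics/m6.png

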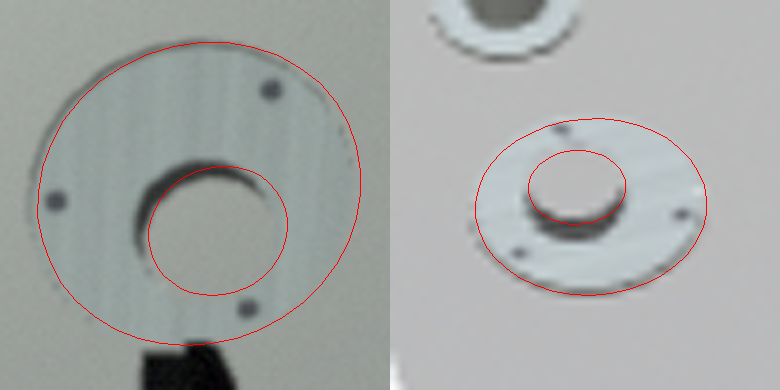

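The disc is flat but sits about 3–5 mm off-centre in +x (wrist 2.9 mm, scene 4.8 mm). That's inside the 6 mm limit with little margin, so I'll re-grip it and shift it a few millimetres.

Emit:
carry_out(
  steps=[
    [[1.4,2,0],0,0.4],
    [[1.4,2,0],0,0.4],
    [[1.2,1.9,-1],0,0.4],
    [[0,0,-3],0,0.4],
    [[0,0,-3],0,0.4],
    [[0,0,-2],0,0.4],
    [[0,0,0],0,0.4],
  ],
)

```text
time: 10.1
position: [0.5467, -0.0626, 0.1847]
tool_rot: [0.753, 0.657, 0.032, 0.017]
ft_force: [0.3, 0.8, -0.3]
grip_width: 0.0521
```

Emit:
carry_out(
  steps=[
    [[-0.3,-0.9,-0.5],0,0.4],
    [[0,0,-2],0,0.4],
    [[0,0,-1.4],0,0.4],
    [[0,0,0],0,0.4],
  ],
)

```text
time: 10.5
position: [0.5462, -0.0725, 0.1471]
tool_rot: [0.752, 0.658, 0.033, 0.02]
ft_force: [0.8, 0.7, -0.3]
grip_width: 0.0523
```

Emit:
carry_out(
  steps=[
    [[-0.3,-0.1,-0.4],0,0.4],
    [[0,0,-0.3],0,0.4],
    [[0,0,0],0,0.4],
  ],
)

```text
time: 10.8
position: [0.5446, -0.0748, 0.1424]
tool_rot: [0.752, 0.658, 0.034, 0.022]
ft_force: [-0.6, 0.0, -0.4]
grip_width: 0.0524
```

Emit:
carry_out(
  steps=[
    [[0,0.15,-0.15],0,1],
    [[0,0,0],0,1],
    [[0,0,0],0,1],
    [[0,0,0],0,1],
    [[0,0,0],0,1],
    [[0,0,0],0,1],
  ],
  squeeze=8,
)

```text
time: 11.4
position: [0.5455, -0.0734, 0.1424]
tool_rot: [0.751, 0.658, 0.035, 0.023]
ft_force: [-0.4, 0.1, -0.7]
grip_width: 0.0292
```

Emit:
carry_out(
  steps=[
    [[-0.25,0,0],0,1],
    [[-0.15,0,0],0,1],
    [[0,0,0],0,1],
  ],
)

```text
time: 11.7
position: [0.541, -0.0734, 0.1423]
tool_rot: [0.751, 0.658, 0.035, 0.023]
ft_force: [-0.8, 0.2, -0.1]
grip_width: 0.0294
```

Emit:
carry_out(
  steps=[
    [[0,0,0],0,0.6],
    [[0,0,0],0,0.5],
    [[0,0,0],0,0.4],
    [[0,0,0],0,0.4],
    [[0,0,1],0,0.4],
    [[0,0,3],0,0.4],
    [[0,0,4],0,0.4],
    [[0,0,4],0,0.4],
    [[-2,-3,1],0,0.4],
    [[-2,-3,0],0,0.4],
  ],
)

```text
time: 12.7
position: [0.5013, -0.1318, 0.2802]
tool_rot: [0.749, 0.661, 0.036, 0.024]
ft_force: [0.9, -0.5, -0.3]
grip_width: 0.0527
```

```bash
python3 - <<'E'
from h import *
np.set_printoptions(precision=4,suppress=True)
o=robot.get_obs(); print(o["time"],o["position"],R.from_quat(o["tool_rot"]).as_matrix()[:,2],o["q"])
w=cams.camera("wrist");s=cams.camera("scene")
t=np.linspace(0,2*np.pi,40); I=[]
circ=lambda c,xy,z,r: w2px(c,np.c_[xy[0]+r*np.cos(t),xy[1]+r*np.sin(t),0*t+z])
for c,h,pl in ((w,42,(.5410,-.0717)),(s,25,(.5403,-.0704))):
    ctr=w2px(c,[[*pl,.114]])[0].astype(int); f=390/(2*h)
    im=cv2.resize(c["pixels"][ctr[1]-h:ctr[1]+h,ctr[0]-h:ctr[0]+h,::-1],(390,390),interpolation=2)
    for P in (circ(c,pl,.126,.015),circ(c,pl,.114,.036)):
        cv2.polylines(im,[((P-ctr+h+.5)*f).astype(np.int32).reshape(-1,1,2)],True,(0,0,255),1)
    print(f, w2px(c,[[.541,-.071,.126],[.546,-.071,.126],[.541,-.066,.126]])*f)
    I.append(im)
cv2.imwrite("pics/m7.png",np.hstack(I))
E
```

```text
12.7 [ 0.5013 -0.1318  0.2802] [ 0.0856  0.0105 -0.9963] [-0.5011  0.309   1.7073  0.0578  1.0559 -1.9739]
4.642857142857143 [[1573.6876 1003.0996]
 [1574.8296 1024.2585]
 [1596.8414 1000.2473]]
7.8 [[2002.9204 1548.3024]
 [1988.199  1553.8216]
 [2009.8647 1559.3067]]
```

View pics/m7.png

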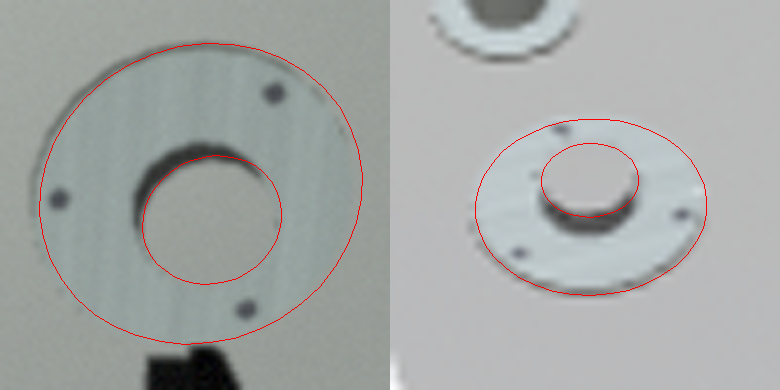

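Emit:
carry_out(
  steps=[
    [[-2,-0.5,0],0,0.4],
    [[-2,-0.5,0],0,0.4],
    [[-2,-0.4,0],0,0.4],
    [[0,0,-1],0,0.4],
    [[0,0,-1],0,0.4],
    [[0,0,0],0,0.4],
  ],
)

```text
time: 13.4
position: [0.4396, -0.147, 0.26]
tool_rot: [0.752, 0.658, 0.036, 0.025]
ft_force: [0.4, 0.3, 0.6]
grip_width: 0.0519
```

Emit:
carry_out(
  steps=[
    [[0,0,-2],0,0.4],
    [[-0.1,0,-1.5],0,0.4],
    [[-0.1,0,-1],0,0.4],
    [[0,0,0],0,0.4],
  ],
)

```text
time: 13.8
position: [0.4417, -0.1463, 0.2127]
tool_rot: [0.751, 0.659, 0.037, 0.026]
ft_force: [-0.2, 0.7, 0.1]
grip_width: 0.052
```

Emit:
carry_out(
  steps=[
    [[-0.1,0,-0.6],0,0.4],
    [[0.15,0.8,0],-5,0.4],
    [[0.25,0.8,0],-5,0.4],
    [[0.3,0.75,0],-5,0.4],
    [[0.35,0.7,0],-5,0.4],
    [[0,0,0],0,0.4],
  ],
)

```text
time: 14.4
position: [0.4538, -0.1176, 0.2064]
tool_rot: [0.856, 0.514, 0.03, 0.034]
ft_force: [0.1, 1.2, 0.7]
grip_width: 0.0523
```

Emit:
carry_out(
  steps=[
    [[0.35,0.7,0],-5,0.4],
    [[0.45,0.65,0],-5,0.4],
    [[0.5,0.6,0],-5,0.4],
    [[0.55,0.55,0],-5,0.4],
    [[0.6,0.5,0],-5,0.4],
    [[0.65,0.45,0],-5,0.4],
    [[0,0,0],0,0.4],
  ],
)

```text
time: 15.1
position: [0.4866, -0.0867, 0.2068]
tool_rot: [0.96, 0.274, 0.017, 0.045]
ft_force: [0.5, 0.6, -0.6]
grip_width: 0.0525
```

```bash
python3 - <<'E'
from h import *
np.set_printoptions(precision=4,suppress=True)
o=robot.get_obs(); p=o["position"]; d=p[:2]-[.529,-.1615]
print(p,R.from_quat(o["tool_rot"]).as_matrix(),o["q"],o["ft_force"],np.hypot(*d),np.degrees(np.arctan2(d[1],d[0])))
s=cams.camera("scene"); cv2.imwrite("pics/s8.png",cv2.resize(s["pixels"][60:270,150:430,::-1],None,fx=2.5,fy=2.5))
E
```

```text
[ 0.4866 -0.0867  0.2068] [[ 0.8487  0.5257  0.058 ]
 [ 0.5288 -0.8454 -0.076 ]
 [ 0.0091  0.0952 -0.9954]] [-0.3738  0.3863  1.843  -0.0671  0.8315 -0.8873] [ 0.5441  0.6146 -0.5609] 0.08596832402306571 119.54827517151229
```

View pics/s8.png

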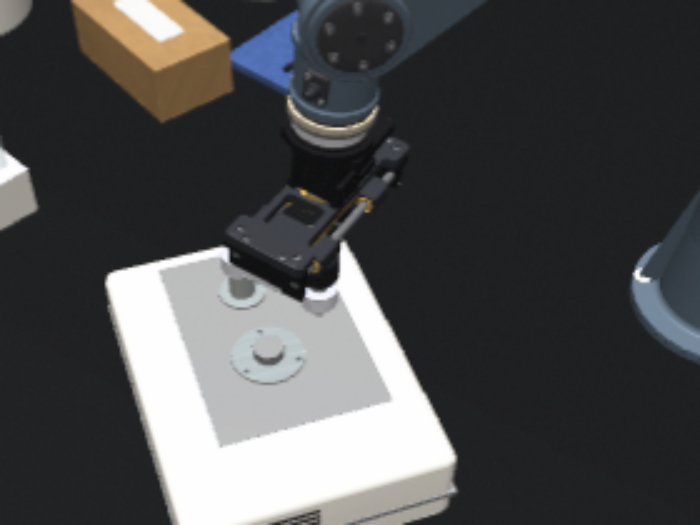

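Emit:
carry_out(
  steps=[
    [[0.6,0.6,0],-5,0.4],
    [[0.6,0.5,0],-5,0.4],
    [[0.73,0.3,0],-5,0.4],
    [[0.75,0.2,0],-5,0.4],
    [[0.78,0.13,0],-5,0.4],
  ],
)

```text
time: 15.65
position: [0.5159, -0.0722, 0.2064]
tool_rot: [0.997, 0.061, 0.001, 0.047]
ft_force: [-3.0, -0.5, 0.3]
grip_width: 0.0525
```

Emit:
carry_out(
  steps=[
    [[0.78,0,0],-5,0.4],
    [[0.78,-0.05,0],-5,0.4],
  ],
)

```text
time: 15.85
position: [0.5288, -0.0729, 0.2061]
tool_rot: [0.999, -0.027, -0.006, 0.046]
ft_force: [-2.3, 0.3, 0.6]
grip_width: 0.0522
```

Emit:
carry_out(
  steps=[
    [[0.75,-0.05,0],-5,0.4],
    [[0.7,-0.05,0],0,0.4],
  ],
)

```text
time: 16.05
position: [0.5407, -0.0735, 0.2057]
tool_rot: [0.996, -0.07, -0.012, 0.045]
ft_force: [-2.6, 1.9, 0.8]
grip_width: 0.0525
```

Emit:
carry_out(
  steps=[
    [[0.5,0,0],0,0.4],
  ],
)

```text
time: 16.15
position: [0.5449, -0.0731, 0.2054]
tool_rot: [0.997, -0.069, -0.013, 0.044]
ft_force: [-3.0, 2.6, 1.5]
grip_width: 0.0524
```

Emit:
carry_out(
  steps=[
    [[0.5,0,0],0,0.4],
  ],
)

```text
time: 16.25
position: [0.5493, -0.0728, 0.2053]
tool_rot: [0.997, -0.068, -0.014, 0.044]
ft_force: [-5.6, 1.6, 3.8]
grip_width: 0.0525
```

Emit:
carry_out(
  steps=[
    [[0.4,0,0],0,0.4],
  ],
)

```text
time: 16.35
position: [0.5496, -0.0723, 0.2048]
tool_rot: [0.997, -0.067, -0.019, 0.043]
ft_force: [-12.4, 0.6, 9.3]
grip_width: 0.052
```

Emit:
carry_out(
  steps=[
    [[0.4,0,0],0,0.4],
    [[0,0,0],0,0.4],
  ],
)

```text
time: 16.55
position: [0.5487, -0.0722, 0.2045]
tool_rot: [0.997, -0.064, -0.026, 0.044]
ft_force: [-0.7, -0.0, 0.3]
grip_width: 0.0523
```

```bash
python3 - <<'E'
from h import *
np.set_printoptions(precision=4,suppress=True)
o=robot.get_obs(); print(o["position"],R.from_quat(o["tool_rot"]).as_matrix(),o["q"],o["moment"])
E
```

```text
[ 0.5487 -0.0722  0.2045] [[ 0.9905 -0.1255 -0.0566]
 [-0.13   -0.988  -0.084 ]
 [-0.0454  0.0906 -0.9949]] [-0.2826  0.5019  1.6231 -0.1114  1.0504 -0.0971] [ 0.0222  0.0348 -0.0403]
```

Emit:
carry_out(
  steps=[
    [[-0.4,0.1,0.1],0,0.4],
    [[-0.35,0,0],0,0.45],
    [[0,0,0],0,0.45],
  ],
)

```text
time: 16.85
position: [0.5436, -0.0722, 0.2061]
tool_rot: [0.997, -0.063, -0.022, 0.045]
ft_force: [-0.1, -0.2, -0.4]
grip_width: 0.0488
```

Emit:
carry_out(
  steps=[
    [[0,0,0],0,1],
    [[0,0,0],0,1],
    [[0,0,0],0,1],
    [[0,0,0],0,1],
  ],
  squeeze=35,
)

```text
time: 17.25
position: [0.5417, -0.072, 0.2064]
tool_rot: [0.997, -0.062, -0.024, 0.045]
ft_force: [-1.7, 0.4, 0.7]
grip_width: 0.0366
```

```bash
python3 - <<'E'
from h import *
np.set_printoptions(precision=4,suppress=True)
o=robot.get_obs(); print(o["position"],R.from_quat(o["tool_rot"]).as_matrix(),o["q"],o["moment"],o["ft_force"])
E
```

```text
[ 0.5417 -0.072   0.2064] [[ 0.991  -0.1223 -0.0536]
 [-0.1266 -0.9882 -0.0858]
 [-0.0425  0.0918 -0.9949]] [-0.2854  0.4895  1.6412 -0.1131  1.041  -0.1017] [ 0.0509  0.0258 -0.0777] [-1.7216  0.3729  0.7207]
```

```bash
cat > r.py <<'E'
from h import *
np.set_printoptions(precision=3,suppress=True)
o=robot.get_obs(); m=R.from_quat(o["tool_rot"]).as_matrix()
print(o["time"],o["position"],"yaw",np.degrees(np.arctan2(m[1,0],m[0,0])).round(1),"z",m[:,2],"q6",o["q"][5],"M",o["moment"],"F",o["ft_force"],"tau6",o["joint_torque"][5],o["grip_width"])
E
python3 r.py
```

```text
17.25 [ 0.542 -0.072  0.206] yaw -7.3 z [-0.054 -0.086 -0.995] q6 -0.10166594517893209 M [ 0.051  0.026 -0.078] F [-1.722  0.373  0.721] tau6 -0.016710759373381734 0.0366351607104717
```

Emit:
carry_out(
  steps=[
    [[0,0,0],-8,1],
    [[0,0,0],-8,1],
    [[0,0,0],-8,1],
  ],
)

```text
time: 17.55
position: [0.5424, -0.0725, 0.2064]
tool_rot: [0.96, -0.274, -0.032, 0.039]
ft_force: [-1.7, -0.4, 0.6]
grip_width: 0.0362
```

```bash
python3 r.py
```

```text
17.55 [ 0.542 -0.072  0.206] yaw -32.0 z [-0.083 -0.058 -0.995] q6 0.3051459265144509 M [-0.067  0.295  0.141] F [-1.738 -0.392  0.61 ] tau6 -0.7226533256471157 0.0362315358577442
```

Emit:
carry_out(
  steps=[
    [[0,0,0],-8,1],
    [[0,0,0],-8,1],
    [[0,0,0],-8,1],
    [[0,0,0],-8,1],
    [[0,0,0],-8,1],
  ],
)

```text
time: 18.05
position: [0.543, -0.0738, 0.2064]
tool_rot: [0.802, -0.596, -0.043, 0.028]
ft_force: [-1.9, -1.6, 1.1]
grip_width: 0.0363
```

```bash
python3 r.py
```

```text
18.05 [ 0.543 -0.074  0.206] yaw -73.3 z [-0.102  0.007 -0.995] q6 0.9657840306171906 M [-0.113  0.376  0.17 ] F [-1.919 -1.63   1.136] tau6 -0.6871109828352928 0.03632396537074461
```

Emit:
carry_out(
  steps=[
    [[0,0,0],-8,1],
    [[0,0,0],-8,1],
    [[0,0,0],-8,1],
    [[0,0,0],-8,1],
    [[0,0,0],-8,1],
  ],
)

```text
time: 18.55
position: [0.5427, -0.0753, 0.2065]
tool_rot: [-0.54, 0.84, 0.05, -0.013]
ft_force: [-1.8, 0.2, 1.4]
grip_width: 0.0364
```

```bash
python3 r.py
```

```text
18.55 [ 0.543 -0.075  0.206] yaw -114.7 z [-0.075  0.07  -0.995] q6 1.6171135836600974 M [0.02  0.454 0.219] F [-1.768  0.151  1.426] tau6 -0.6307565420866013 0.03644206345555206
```

Emit:
carry_out(
  steps=[
    [[0,0,0],-8,1],
    [[0,0,0],-8,1],
    [[0,0,0],-8,1],
    [[0,0,0],-8,1],
  ],
)

```text
time: 18.95
position: [0.5418, -0.0761, 0.2067]
tool_rot: [-0.279, 0.959, 0.051, 0.0]
ft_force: [-2.8, 0.8, 1.6]
grip_width: 0.0363
```

```bash
python3 r.py
```

```text
18.95 [ 0.542 -0.076  0.207] yaw -147.7 z [-0.028  0.098 -0.995] q6 2.143631220127083 M [0.111 0.485 0.374] F [-2.782  0.825  1.631] tau6 -0.5430403724312782 0.0363055013354389
```

Emit:
carry_out(
  steps=[
    [[0,0,0],-4,1],
  ],
)

```text
time: 19.05
position: [0.5416, -0.0762, 0.2067]
tool_rot: [-0.244, 0.969, 0.051, 0.002]
ft_force: [-3.0, 0.7, 1.2]
grip_width: 0.0362
```

```bash
python3 r.py
```

```text
19.05 [ 0.542 -0.076  0.207] yaw -151.8 z [-0.021  0.1   -0.995] q6 2.211062705978975 M [0.159 0.32  0.352] F [-3.026  0.741  1.154] tau6 0.07489652372896671 0.03623587255405459
```

Emit:
carry_out(
  steps=[
    [[0,0,0],-4,1],
  ],
)

```text
time: 19.15
position: [0.5414, -0.0762, 0.2067]
tool_rot: [-0.209, 0.977, 0.051, 0.004]
ft_force: [-2.3, -0.1, 1.5]
grip_width: 0.0364
```

```bash
python3 r.py
```

```text
19.15 [ 0.541 -0.076  0.207] yaw -155.9 z [-0.014  0.1   -0.995] q6 2.2777062096272487 M [0.225 0.376 0.366] F [-2.35  -0.124  1.452] tau6 -0.10119086829945445 0.03636940680069045
```

Torque held level at about 0.35–0.37 N m over the last 8° (0.14 rad), after about 0.17 N m while the tip ran free, so the clutch has let go. I'm stopping here and releasing.

Emit:
carry_out(
  steps=[
    [[0,0,0],0,0.5],
    [[0,0,0],0,0.3],
    [[0,0,0],0,0.2],
    [[0,0,0],0,0.2],
    [[0,0,0],0,0.2],
  ],
)

```text
time: 19.65
position: [0.544, -0.0771, 0.2068]
tool_rot: [-0.21, 0.976, 0.049, 0.006]
ft_force: [-0.3, 0.3, 0.2]
grip_width: 0.0659
```

```bash
python3 r.py
```

```text
19.65 [ 0.544 -0.077  0.207] yaw -155.8 z [-0.009  0.099 -0.995] q6 2.2746509027044395 M [ 0.138  0.11  -0.001] F [-0.265  0.309  0.206] tau6 -0.005796808109153062 0.06586570843283449
```

Emit:
carry_out(
  steps=[
    [[0,0,1.5],0,0.2],
    [[0,0,3],0,0.2],
    [[0,0,4],0,0.2],
    [[0,3,3],0,0.2],
    [[0,4,0],0,0.2],
    [[-1,4,0],0,0.2],
    [[-1,4,0],0,0.2],
    [[-1,4,0],0,0.2],
    [[0,0,0],0,0.2],
  ],
)

```text
time: 20.55
position: [0.5141, 0.1178, 0.3267]
tool_rot: [-0.209, 0.977, 0.05, 0.009]
ft_force: [1.3, -0.9, -0.0]
grip_width: 0.0695
```

```bash
python3 - <<'E'
import runpy; runpy.run_path("r.py")
from h import *
s=cams.camera("scene"); g=s["pixels"].astype(int)
k=w2px(s,[[.541,-.071,.21],[.541,-.071,.196]]);print("expected knob top px",k)
x0,y0=k[0].astype(int)-25
sub=g[y0:y0+60,x0:x0+50].max(2)
ys,xs=np.nonzero(sub<60); print("dark blob n",len(xs),"cols",xs.min()+x0,xs.max()+x0,"mid",np.median(xs)+x0,"rows",np.percentile(ys,[2,98])+y0)
t=np.linspace(0,2*np.pi,60)
e=np.vstack([w2px(s,np.c_[.541+.0185*np.cos(t),-.071+.0185*np.sin(t),0*t+z]) for z in (.182,.21)])
print("expected extent",e.min(0),e.max(0))
for r in sub[::3]: print("".join("#" if v<60 else "+" if v<150 else "." for v in r))
E
```

```text
20.55 [0.514 0.118 0.327] yaw -156.0 z [-0.003  0.101 -0.995] q6 2.646148808917264 M [0.036 0.082 0.02 ] F [ 1.251 -0.935 -0.041] tau6 0.19189091864973307 0.0694957523097552
expected knob top px [[255.641 174.028]
 [255.842 178.334]]
dark blob n 642 cols 230 279 mid 258.0 rows [149. 194.]
expected extent [247.407 168.183] [264.083 188.502]
##############################################+++.
#################################+++..............
##############+++++#+++...........................
#######++.........................................
..............++++................................
.................................................+
.........+++........................++++++++++++++
...........++........+#+..+.++#+++++++#+++++++++++
............++....+#+..........+++++++++++++++++++
............++++..+##+.........####+++++++++++++++
...............++.+######################+++++++++
...........++....+#############################+++
..................++#############+##+#############
........................+#+++.....+###############
...................++...........++..+#############
.....................+++......++++.......++#######
..........................+++++................+##
..................................................
......................+++++++++++......+..........
............................+.....................
```

```bash
python3 -c "
from rig import robot; print(robot.hand_in())"
```

```text
the job is handed in; nothing more can be done
None
```

The disc is on the crystal, the arm is over it against its stop, and I turned the knob until the clutch slipped, then let go. The job was handed in at about 20.6 s of the 72 s allowed. No verdict was reported.

- **Disc:** my first placing was about 3–5 mm off-centre (wrist 2.9 mm, scene 4.8 mm). I re-gripped it and shifted it about 4.5 mm. After that, both the wrist and scene overlays showed it flat and centred to about 1 mm.
- **Arm:** I pushed it by the knob until the push force rose from 3 N to 12 N with no further motion. In the last scene picture the knob's left edge is at column 248 (247.4 expected) and its top edge at row 170 (168 expected). The gripper hid its right side.
- **Knob:** one grasp, turned about 149° clockwise. The torque was about 0.14–0.17 N m while the tip ran free, then 0.22. It then held level at 0.35–0.37 over the last 8° (0.14 rad), where I stopped. I estimate the total slip at 0.14 to 0.65 rad.

**Not confirmed:**
- The plateau read slightly above the nominal 0.33 N m.
- I could not measure the tip's press force or the exact slip.
- The tool tilted by up to about 0.1 rad during the job.
- I had used all 12 picture views before clamping. The last check was therefore numeric only, and did not show the disc under the clamp.

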